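# Cover a power supply and clamp it in the closing press

### The job

Put the loose metal cover on the open power-supply case in the press, let go of it sitting level and fully down, and only then slide the safety bolt back to its stop, leave it there, and swing the yoke down by its black bar until its sprung rubber foot holds the cover firmly (foot pushed in by at least about half its travel) and stays so when you let go. Treat the cover gently: do not drop it or press on it hard (well under 60 N), and leave the other things on the bench where they are.

Things in the scene. Friction and masses are not known exactly. Their poses are not given: they have to be found in the camera images.
- cover_mid (a point): centre, half-way up, of the loose steel cover: plate 140 mm (its x) by 62 mm (its y), 16 mm high with a 13 mm skirt all round, about 160 g, lying right way up. Grip it across the 62 mm. It fits over the case with 3 mm of play on each side, either end first; askew, its skirt catches on the rim and it stands proud until shifted and pressed. Fully down, this point is 5 mm below the rim.
- case_rim (a point): centre of the open top of the power-supply case, at the height of its rim: aluminium box 127 mm (its x) by 50 mm (its y), fixed in the press's nest; its rim stands 36 to 48 mm above the press's base plate (cases differ in height). Same axes as the press: x towards the hinge, y towards the bolt's knob, z up.
- fixture: the closing press, fixed on the bench: a grey base plate 15 mm thick, 240 x 310 mm. Origin on the bench under the case's centre; x points from the case towards the hinge (roughly away from the robot), y towards the bolt's knob, z up. Low nest rails at the case's ends stand 27 mm above the bench.
- hinge (a point): the yoke's hinge axis, mid-way between its arms: 95 mm along x and 85 mm up from the press's origin; the axis runs along the press's y.
- bar (a point): middle of the yoke's black handle bar: round, 16 mm thick, along the press's y, 104 mm free between the yoke's two arms (12 mm square), 210 mm from the hinge axis. The cross-beam with the foot lies 95 mm from the hinge; with the yoke level the bar is 45 mm beyond the cover's end. The bar can be pinched from above and turned in the fingers, or pushed.
- yoke (a joint): yoke angle, rad: 0 = raised, leaning 8 degrees back; grows as the bar swings over and down towards the robot; 1.71 = arms level, 1.95 = end. Friction hinge, 0.9 N m: stays where left; about 5 N at the bar, to 10 N as the foot's spring yields, then a hard stop. Foot meets a seated cover at 1.56 to 1.70, is fully in 0.15 later. Blocked while the bolt is in.
- foot_tip (a point): lowest point of the foot, a rubber ball 28 mm across on a spring plunger under the yoke's cross-beam, 95 mm from the hinge; with the yoke level and the foot out it hangs 34 mm below the arms' centre line.
- foot (a joint): how far the foot is pushed in, m: 0 = out, 0.014 = fully in; spring 650 N/m.
- bolt_knob (a point): middle of the safety bolt's upright black knob, 14 x 14 mm: it stands from 26 mm below to 18 mm above this point, which is 200 mm above the bench. It rides on a round 12 mm bolt along the press's y, beside the yoke; guide blocks at both ends of its travel reach up to 18 mm below this point. Grip it from above or push it.
- bolt (a joint): travel of the safety bolt, m: 0 to 0.006 = in, its end standing in front of one arm of the raised yoke; grows as the knob slides along the press's y, away from the yoke; 0.045 = against its stop, fully back. Friction 3.5 N; stays where left.
- cover: the loose cover as a whole, origin at the centre of its skirt's lower edge, 8 mm under its centre
- case: the case as a whole, origin 57 mm below its rim
- heatsink: finned aluminium heatsink 90 x 60 x 28 mm, a bystander; origin at its underside
- driver: blue-handled screwdriver lying down, a bystander; origin at its underside
- tape: roll of black tape lying flat, 90 mm across, 19 mm high, a bystander; origin at its underside
- jar: clear jar with blue cap, 60 mm across, 70 mm high, a bystander; origin at its underside
- meter: grey hand multimeter 150 x 80 x 38 mm lying flat, a bystander; origin at its underside

How it is judged:
By the outcome, as a careful person would: the job done as asked, in the order asked, and still so for the second after the job is handed in, with the robot touching nothing.
It also fails if it takes over 72 s, if anything falls off the work surface, if the arm or the gripper's body presses on something with over 40 N, if the wrist force passes 120 N, or if a joint passes its speed limit or range.

### The arm

A 6-joint arm with a two-finger parallel gripper is mounted at the origin on the work surface. World frame = base frame: x ahead of the robot, y to its left, z up, the work surface at z = 0. Lengths are in mm, angles in rad, forces in N, time in s.
With the tool pointing down it reaches from about 350 to 975 mm from the base axis. Payload 7.1 kg.
Tool frame: the origin (TCP) lies midway between the tips of the shut fingers; the grasp point (between the pads) lies pinch_z behind it (pinch_z is the distance from the TCP to the grasp point, in mm); z points along the fingers, y is the line along which they close (so a half turn about z gives the same grasp; the last joint's range is limited). The gripper opens to 88 mm and grips with 3 to 60 N. Pads are 20 mm wide; open, the fingers measure 115 mm over their backs; the gripper's body (75 mm by 178 mm) begins 61 mm behind the grasp point.
Start: joints at [-1.334, 0.423, 1.63, -0, 1.089, -0.019], TCP at [158.156, -604.642, 222.675] pointing down, gripper open.
Joint ranges: [-3, 3], [-0.9, 2.11], [0.09, 2.58], [-1.31, 4.45], [0.11, 2.69], [-2.54, 2.54]. Speed limits (rad/s): [2.39, 2.39, 3.01, 3.14, 3.14, 3.14].

### API

Orientations are given as a rotation vector (axis times angle).
In Python, from workcell import get_obs, get_image, close_job, pinch_z gives the robot as it stands.
- The arm moves only by the tool jog_arm, never from a script. Its argument "commands" is a list of rows, each a list of 3 entries, a list of its own where there are three numbers: the gripper command: -1 is shut, 1 is fully open, values between are in proportion, then the shift along the tool's x, y, z as a fraction of full scale, then the turn, a rotation vector about the tool's x, y, z as a fraction of full scale. In form: [[gripper, [tx, ty, tz], [rx, ry, rz]], ...]. A call has 1 to 10 rows; each row shifts and turns the commanded pose from where the row before left it, along the tool's axes as they then stand; what a row does not reach is not made up. Full scale, the value 1, is 0.1 m for a shift and 45 degrees for a turn. A row lasts 1/10 s, in which the tool goes at most 50 mm and 8.59 degrees, less where a joint would pass 70% of its speed; a pose out of reach is approached as far as the arm can. A call with a number of a shift or a turn outside -1 to 1 is refused whole. A call with a gripper value outside its range is refused whole. The fingers move at their own pace and stop on an object; the grip force is fixed at half the most. Time passes only in rows, so rows that do not move let the fingers close. It gives the time, the measured TCP pose, the force, the opening and the grip force at its end, in the units of the state.
- get_obs(): the state, without advancing time (a new reading comes with each control period).
- get_image(name): name is "scene" or "top" or "wrist"; returns a dict with "image" (420x560x3 uint8, blue, green, red), "z_map" (420x560 float32, mm along the optical axis (not along the pixel's ray), 0 where there is no reading), "intrinsics" (3x3 intrinsics, pixels), "eye" and "orientation" of the camera in the world; the wrist camera has in their place "mount" (4x4, takes a point from camera to tool coordinates, whose origin is the TCP and whose axes are the flange's). Camera axes: x right, y down, z forward; pixel columns grow to the right and rows downward; lengths in mm; the calibration is good to about 2 mm. A picture is of the moment at which its call begins: read the wrist's pose just before it.
- close_job(): hands the job in; it is judged then, once.
The state is a dict: "t": time; "qpos": joint angles; "qvel": joint speeds; "joint_torque": joint torques, N m; "ee_pos": TCP position; "orientation": TCP orientation; "ft_force": force on the tool from outside, world axes, zero at the start; "moment": the same for the moment, N m; "width": finger opening in mm; "grasp_force": force on a finger pad.
Only numpy, scipy, OpenCV 4.12 (cv2) and the standard library are available. Lean on these libraries where they do the work, as an engineer would, in place of code of your own. Each camera call takes 0.05 s, during which the arm holds its last target. There are 200 camera calls.

## Working session

There is one attempt and no reset: what is moved stays moved. The work goes in short steps, Python scripts to look and compute and a tool call to move; the robot and the scene stay as the last step left them, time stands still between calls to the robot, and variables do not carry over. Pictures are saved under pics/ and viewed, at most 10 in all, crops included, and the job is handed in when it is done.

Besides the shell and the picture viewer there is one more tool, called after ">>>" in YAML: its name, and indented under it one key for each argument. jog_arm: Moves the arm, as the interface text tells. Its arguments: {"type":"object","properties":{"commands":{"type":"array","items":{"type":"array"}}},"required":["commands"]}

```bash
mkdir -p pics
cat > h.py <<'E'
import numpy as np, cv2
from scipy.spatial.transform import Rotation as R
from workcell import get_obs,get_image,close_job,pinch_z
def cam(name):
    o=get_obs(); d=get_image(name); K=np.array(d["intrinsics"]); 
    if name=="wrist":
        M=np.array(d["mount"]); T=np.eye(4); T[:3,:3]=R.from_rotvec(o["orientation"]).as_matrix(); T[:3,3]=o["ee_pos"]; T=T@M
    else:
        T=np.eye(4); r=np.array(d["orientation"]); T[:3,:3]=r if r.shape==(3,3) else R.from_rotvec(r).as_matrix(); T[:3,3]=d["eye"]
    z=d["z_map"]; v,u=np.mgrid[:z.shape[0],:z.shape[1]]
    P=np.stack([(u-K[0,2])/K[0,0]*z,(v-K[1,2])/K[1,1]*z,z],-1)@T[:3,:3].T+T[:3,3]
    P[z==0]=np.nan
    return d["image"],P,K,T
E
python3 - <<'E'
from h import *
o=get_obs();print({k:np.round(v,3) for k,v in o.items()},pinch_z)
for n in("top","scene"):
    im,P,K,T=cam(n);cv2.imwrite(f"pics/{n}0.png",im);np.save(f"{n}0.npy",P);print(n,T.round(2))
E
```

```text
{'t': np.float64(0.0), 'qpos': array([-1.334,  0.424,  1.631, -0.   ,  1.089, -0.019]), 'qvel': array([-0.002, -0.001, -0.003, -0.   , -0.001,  0.002]), 'joint_torque': array([ 1.0000e-03, -5.4463e+01, -2.7366e+01,  6.4000e-02,  2.3000e-02,
       -0.0000e+00]), 'ee_pos': array([ 158.004, -604.11 ,  221.895]), 'orientation': array([-3.114, -0.4  ,  0.   ]), 'ft_force': array([ 0.259, -0.349,  0.225]), 'moment': array([ 0.065, -0.006, -0.07 ]), 'grasp_force': np.float64(0.0), 'width': np.float64(87.937)} 18.700000000000003
top [[-2.00000e-02 -1.00000e+00  9.00000e-02  4.16790e+02]
 [-1.00000e+00  2.00000e-02 -0.00000e+00  5.66500e+01]
 [ 0.00000e+00 -9.00000e-02 -1.00000e+00  1.25899e+03]
 [ 0.00000e+00  0.00000e+00  0.00000e+00  1.00000e+00]]
scene [[-3.10000e-01  5.90000e-01 -7.40000e-01  1.48947e+03]
 [ 9.50000e-01  2.00000e-01 -2.40000e-01  3.76420e+02]
 [ 1.00000e-02 -7.80000e-01 -6.20000e-01  1.03581e+03]
 [ 0.00000e+00  0.00000e+00  0.00000e+00  1.00000e+00]]
```

View pics/top0.png

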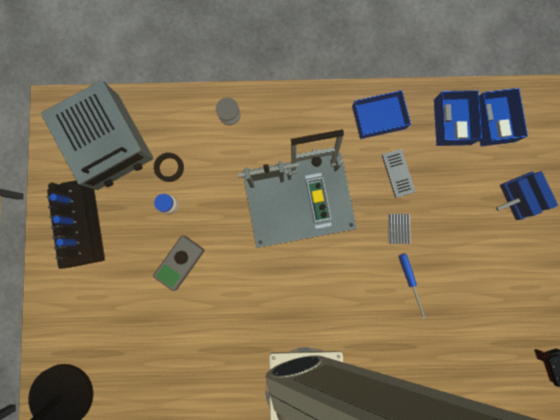

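View pics/scene0.png

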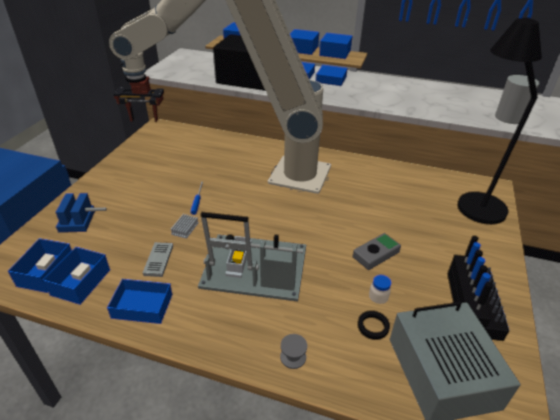

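The top view shows the vented cover at (398,173), the case with its PCB at (318,201), the yoke bar at (317,140), the bolt and knob near (266,170), and the heatsink at (400,228). The robot's arm is clear of all of them.

Run:
```python
from h import *
P=np.load("top0.npy")
def box(u0,u1,v0,v1,z0,z1):
    Q=P[v0:v1,u0:u1].reshape(-1,3);Q=Q[(Q[:,2]>z0)&(Q[:,2]<z1)];return Q
def rect(Q):
    r=cv2.minAreaRect(Q[:,:2].astype(np.float32));return np.round(r[0],1),np.round(r[1],1),round(r[2],2),len(Q),np.round(np.median(Q[:,2]),1)
print("cover",rect(box(375,425,140,203,8,25)))
print("plate",rect(box(235,365,130,255,11,19)))
print("case hi",rect(box(300,335,170,232,45,70)))
Q=box(235,365,120,255,90,400)
for a,b in((90,160),(160,195),(195,225),(225,270),(270,330)):
    q=Q[(Q[:,2]>a)&(Q[:,2]<b)]
    if len(q)>3: print(a,b,rect(q))
np.set_printoptions(suppress=True)
im=cv2.imread("pics/top0.png")
c=cv2.resize(im[120:260,230:430],None,fx=4,fy=4,interpolation=cv2.INTER_CUBIC);cv2.imwrite("pics/c1.png",c)
print(P[160:190:3,255:280:3,2].round())
```

```text
cover (array([ 638.6, -300.5]), array([147.9,  90.9]), 3.4, 937, np.float64(15.6))
plate (array([597.9, -26.9]), array([296.2, 389.9]), 9.49, 5599, np.float64(14.8))
case hi (array([557.8, -48.7]), array([127.1,  50.2]), 9.47, 198, np.float64(51.1))
90 160 (array([640.4,  21.9]), array([ 32.5, 276. ]), 10.57, 256, np.float64(104.5))
160 195 (array([636.3,  39.8]), array([ 48.1, 274.9]), 14.64, 696, np.float64(180.4))
195 225 (array([646.3,   5. ]), array([ 40.2, 205.4]), 12.0, 127, np.float64(204.4))
225 270 (array([672. , -29.5]), array([ 15.9, 127.7]), 9.34, 76, np.float64(248.2))
270 330 (array([679.7, -28.1]), array([ 18. , 127.5]), 8.93, 384, np.float64(298.5))
[[ -3.  -1.   2.   1.  -1.  -5.  -3.   1.   1.]
 [ -0.  -2.   2.  -3.  -1.   4.  -1.   1. 183.]
 [ -0.   1.   4. 218. 222.  15. 137. 173. 183.]
 [ 13. 134. 171. 214. 214. 174. 172. 176. 182.]
 [175. 173. 177. 174. 112. 102.  99.  84. 146.]
 [ 99.  93.  84.  75.  69.  55.  50.  36.  76.]
 [ 56.  42.  35.  23.  16.  15.  14.  15.  18.]
 [ 20.  13.  13.  17.  13.  15.  18.  16.  13.]
 [ 14.  18.  12.  16.  12.  19.   9.  18.  13.]
 [ 19.  20.  16.  14.  22.  15.  18.  20.  13.]]
```

View pics/c1.png

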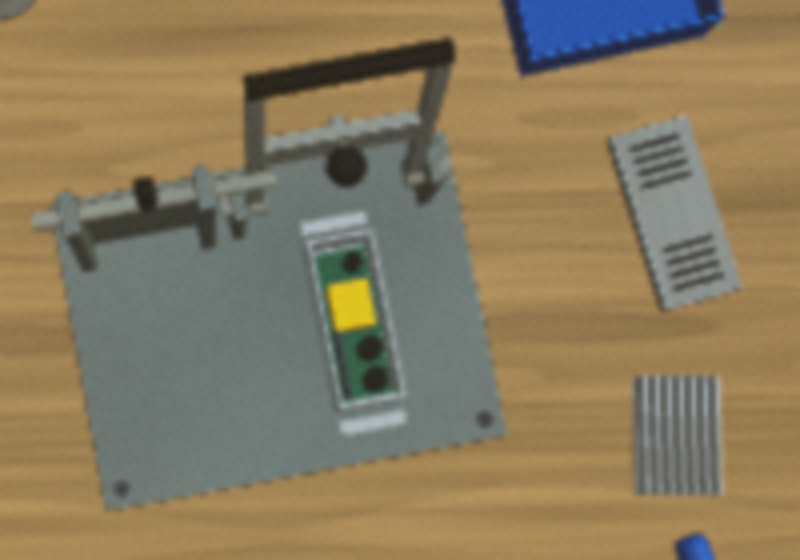

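```bash
cat >> h.py <<'E'
def go(x,y,z,yaw,approx=None):
    "shift/turn (fractions) to reach tool-down pose with tool-x at yaw deg (mod 180); turn first, then shift"
    o=get_obs();r=R.from_rotvec(o["orientation"]);best=None
    for k in(0,180):
        a=np.radians(yaw+k);X=np.array([np.cos(a),np.sin(a),0]);Z=np.array([0,0,-1.]);G=R.from_matrix(np.c_[X,np.cross(Z,X),Z])
        t=(r.inv()*G).as_rotvec(degrees=True)
        if best is None or np.linalg.norm(t)<np.linalg.norm(best[0]):best=(t,G)
    t,G=best;d=np.array([x,y,z])-o["ee_pos"]
    print("at",o["ee_pos"].round(1),"t",round(o["t"],2),"w",round(o["width"],1),"F",o["ft_force"].round(1),"turn total",(t/45).round(3),"shift total(new axes)",(G.inv().apply(d)/100).round(3),"(old axes)",(r.inv().apply(d)/100).round(3))
E
python3 - <<'E'
from h import *
P=np.load("top0.npy");im=cv2.imread("pics/top0.png")
Rz=R.from_euler('z',9.47,degrees=True).as_matrix()
Z=np.nan_to_num(P[...,2])
m=np.zeros(Z.shape,np.uint8);m[140:203,375:425]=((Z>9)&(Z<25))[140:203,375:425]
m=cv2.morphologyEx(m,cv2.MORPH_OPEN,np.ones((7,7)));m=m.astype(bool)
r=cv2.minAreaRect(P[m][:,:2].astype(np.float32));print("cover",r,P[m].mean(0))
q=P[(Z>206)&(Z<226)];q=q[(np.abs(q[:,0]-645)<40)&(q[:,1]>10)&(q[:,1]<150)];print("knob",q.mean(0).round(1),len(q))
c=np.array([557.8,-48.7,0]);print("press frame knob",((q.mean(0)-c)@Rz).round(1),"bar pr",((np.array([679.7,-28.1,298])-c)@Rz).round(1))
o=get_obs();print(R.from_rotvec(o["orientation"]).as_matrix().round(3),get_image("wrist")["mount"])
go(620,-300,270,12)
E
```

```text
cover ((639.336669921875, -300.6915588378906), (140.34539794921875, 64.7693862915039), 15.373443603515625) [ 640.19395591 -299.95541929   15.7021752 ]
knob [634.9  76.8 216.9] 45
press frame knob [ 96.7 111.1 216.9] bar pr [123.6   0.3 298. ]
[[ 0.967  0.253 -0.   ]
 [ 0.253 -0.967  0.001]
 [ 0.    -0.001 -1.   ]] [[ 1.84094662e-03 -9.64227312e-01 -2.65070373e-01  7.24913764e+01]
 [ 9.99998230e-01  1.87805432e-03  1.13449474e-04 -1.47837508e+00]
 [ 3.88425476e-04 -2.65070112e-01  9.64229062e-01 -1.62561385e+02]
 [ 0.00000000e+00  0.00000000e+00  0.00000000e+00  1.00000000e+00]]
at [ 158.1 -604.3  222.1] t 0.15 w 88.1 F [-0.1 -0.8 -0.4] turn total [-0.001  0.     0.059] shift total(new axes) [ 5.151 -2.016 -0.479] (old axes) [ 5.239 -1.776 -0.477]
```

>>> jog_arm:
  commands:
    - [1, [0.25, -0.08, 0.02], [0, 0, 0]]
    - [1, [0.45, -0.14, 0.04], [0, 0, 0]]
    - [1, [0.45, -0.14, 0.04], [0, 0, 0]]
    - [1, [0.45, -0.14, 0.04], [0, 0, 0]]
    - [1, [0.45, -0.14, 0.04], [0, 0, 0]]
    - [1, [0.45, -0.14, 0.04], [0, 0, 0]]
    - [1, [0.45, -0.14, 0.04], [0, 0, 0]]
    - [1, [0.45, -0.14, 0.04], [0, 0, 0]]
    - [1, [0.45, -0.14, 0.04], [0, 0, 0]]
    - [1, [0.45, -0.14, 0.04], [0, 0, 0]]

```text
t: 1.15
ee_pos: [541.6, -364.8, 184.3]
orientation: [-3.116, -0.401, 0.001]
ft_force: [0.5, -1.3, 0.2]
width: 87.7
grasp_force: 0.0
```

>>> jog_arm:
  commands:
    - [1, [0.45, -0.14, 0.04], [0, 0, 0]]
    - [1, [0.45, -0.14, 0.04], [0, 0, 0]]
    - [1, [0.2, -0.05, 0.04], [0, 0, 0]]
    - [1, [0, 0, 0], [0, 0, -0.19]]
    - [1, [0, 0, 0], [0, 0, -0.19]]
    - [1, [0, 0, 0], [0, 0, -0.19]]
    - [1, [0, 0, 0], [0, 0, -0.19]]
    - [1, [0, 0, 0], [0, 0, -0.19]]
    - [1, [0, 0, 0], [0, 0, -0.19]]
    - [1, [0, 0, 0], [0, 0, -0.19]]

```text
t: 2.15
ee_pos: [637.6, -306.9, 172.3]
orientation: [-2.495, -1.908, 0.001]
ft_force: [-0.4, -0.1, 0.6]
width: 87.9
grasp_force: 0.0
```

>>> jog_arm:
  commands:
    - [1, [0, 0, 0], [0, 0, -0.19]]
    - [1, [0, 0, 0], [0, 0, -0.19]]
    - [1, [0, 0, 0], [0, 0, -0.19]]
    - [1, [0, 0, 0], [0, 0, -0.19]]
    - [1, [0, 0, 0], [0, 0, -0.19]]
    - [1, [0, 0, 0], [0, 0, -0.19]]
    - [1, [0, 0, 0], [0, 0, -0.19]]
    - [1, [0, 0, 0], [0, 0, -0.19]]
    - [1, [0, 0, 0], [0, 0, -0.19]]
    - [1, [0, 0, 0], [0, 0, -0.19]]

```text
t: 3.15
ee_pos: [637.6, -306.9, 172.3]
orientation: [-0.536, -3.094, -0.0]
ft_force: [0.2, 0.5, 0.3]
width: 87.7
grasp_force: 0.0
```

>>> jog_arm:
  commands:
    - [1, [0, 0, 0], [0, 0, -0.19]]
    - [1, [0, 0, 0], [0, 0, -0.19]]
    - [1, [0, 0, 0], [0, 0, -0.19]]
    - [1, [0, 0, 0], [0, 0, -0.19]]
    - [1, [0, 0, 0], [0, 0, 0]]
    - [1, [0, 0, 0], [0, 0, 0]]

```text
t: 3.75
ee_pos: [637.9, -306.8, 172.4]
orientation: [0.381, -3.118, -0.0]
ft_force: [-0.6, -0.7, -0.2]
width: 88.0
grasp_force: 0.0
```

Run:
```python
from h import *
print(get_obs()["qpos"].round(2))
go(640,-300.5,170,15.4)
im,P,K,T=cam("wrist");cv2.imwrite("pics/w1.png",im);np.save("w1.npy",P)
Z=np.nan_to_num(P[...,2])
m=((Z>9)&(Z<25)).astype(np.uint8);m=cv2.morphologyEx(m,cv2.MORPH_OPEN,np.ones((9,9)))
n,l,s,c=cv2.connectedComponentsWithStats(m)
for i in range(1,n):
    if s[i,4]>2000:
        q=P[l==i];print(s[i],cv2.minAreaRect(q[:,:2].astype(np.float32)),np.median(q,0))
```

```text
[-0.47  0.6   1.46 -0.    1.08 -2.28]
at [ 637.9 -306.8  172.4] t 3.75 w 88.0 F [-0.6 -0.7 -0.2] turn total [ 0.    -0.001 -0.032] shift total(new axes) [-0.037  0.055  0.024] (old axes) [-0.036  0.056  0.024]
[  409    74   151   214 15809] ((577.469482421875, -81.10696411132812), (239.47691345214844, 128.8663330078125), 9.90969467163086) [ 552.91341867 -107.0457185    15.53303852]
[ 252  135   59  124 6721] ((638.6438598632812, -298.6444396972656), (140.07933044433594, 62.130619049072266), 15.067533493041992) [ 633.65552768 -300.11349074   16.42525961]
```

View pics/w1.png

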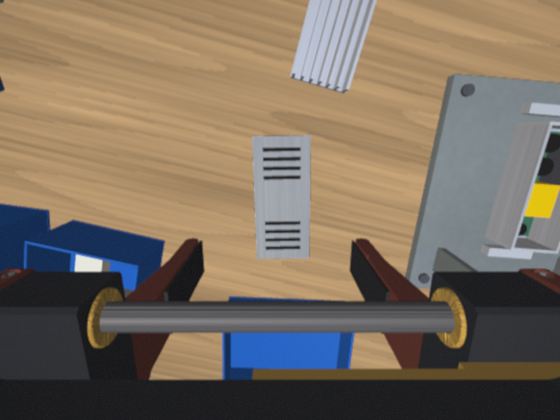

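The wrist view shows the cover cleanly at (282,197), lined up with the fingers. The press and case are at right.

>>> jog_arm:
  commands:
    - [1, [-0.03, 0.08, 0.3], [0, 0, -0.025]]
    - [1, [0, 0, 0.4], [0, 0, 0]]
    - [1, [0, 0, 0.4], [0, 0, 0]]
    - [1, [0, 0, 0.25], [0, 0, 0]]
    - [1, [0, 0, 0], [0, 0, 0]]
    - [1, [0, 0, 0], [0, 0, 0]]

```text
t: 4.4
ee_pos: [639.4, -298.1, 37.9]
orientation: [0.417, -3.114, -0.0]
ft_force: [-0.1, 0.2, 1.8]
width: 88.0
grasp_force: 0.0
```

Run:
```python
from h import *
go(638.6,-298.6,4,15.1)
```

```text
at [ 639.4 -298.1   37.9] t 4.4 w 88.0 F [-0.1  0.2  1.8] turn total [ 0.    -0.     0.003] shift total(new axes) [ 0.009 -0.003  0.339] (old axes) [ 0.009 -0.003  0.339]
```

>>> jog_arm:
  commands:
    - [1, [0.01, 0, 0.15], [0, 0, 0]]
    - [1, [0, 0, 0.14], [0, 0, 0]]
    - [1, [0, 0, 0.05], [0, 0, 0]]
    - [1, [0, 0, 0], [0, 0, 0]]
    - [-1, [0, 0, 0], [0, 0, 0]]
    - [-1, [0, 0, 0], [0, 0, 0]]
    - [-1, [0, 0, 0], [0, 0, 0]]
    - [-1, [0, 0, 0], [0, 0, 0]]
    - [-1, [0, 0, 0], [0, 0, 0]]
    - [-1, [0, 0, 0], [0, 0, 0]]

```text
t: 5.4
ee_pos: [638.7, -298.5, 4.2]
orientation: [-0.419, 3.113, -0.001]
ft_force: [0.2, -0.3, 2.8]
width: 61.4
grasp_force: 30.0
```

>>> jog_arm:
  commands:
    - [-1, [0, 0, -0.05], [0, 0, 0]]
    - [-1, [0, 0, -0.2], [0, 0, 0]]
    - [-1, [0, 0, -0.4], [0, 0, 0]]
    - [-1, [0, 0, -0.4], [0, 0, 0]]
    - [-1, [0, 0, -0.4], [0, 0, 0]]
    - [-1, [0.1, 0.3, -0.1], [0, 0, 0]]
    - [-1, [0.13, 0.44, 0], [0, 0, 0]]
    - [-1, [0.13, 0.44, 0], [0, 0, 0]]
    - [-1, [0.07, 0.26, 0], [0, 0, 0]]
    - [-1, [0, 0, 0], [0, 0, 0.124]]

```text
t: 6.4
ee_pos: [556.2, -167.6, 159.8]
orientation: [0.268, -3.128, -0.002]
ft_force: [0.0, -0.4, -1.4]
width: 61.9
grasp_force: 30.0
```

>>> jog_arm:
  commands:
    - [-1, [0, 0, 0], [0, 0, 0]]
    - [-1, [0, 0, 0], [0, 0, 0]]
    - [-1, [0, 0, 0], [0, 0, 0]]

```text
t: 6.7
ee_pos: [559.2, -171.2, 159.2]
orientation: [-0.269, 3.129, -0.001]
ft_force: [0.4, -0.8, -1.9]
width: 61.9
grasp_force: 30.0
```

```bash
cat > case.py <<'E'
from h import *
import sys
im,P,K,T=cam("wrist");cv2.imwrite(f"pics/{sys.argv[1]}.png",im);np.save("w.npy",P)
Z=np.nan_to_num(P[...,2])
near=(np.hypot(P[...,0]-558,P[...,1]+48)<78)
h=Z[near&(Z>46)&(Z<66)];print(np.histogram(h,bins=np.arange(46,67,1)))
m=near&(Z>48)&(Z<66)
q=P[m];print(len(q),cv2.minAreaRect(q[:,:2].astype(np.float32)))
E
python3 case.py w2; python3 -c "
from h import *
go(557.8,-48.7,110,9.5)"
```

```text
(array([160, 109, 120, 109, 102, 106, 114, 322, 502, 156,   5,   0,   0,
         0,   0,   0,   0,   0,   0,   0]), array([46, 47, 48, 49, 50, 51, 52, 53, 54, 55, 56, 57, 58, 59, 60, 61, 62,
       63, 64, 65, 66]))
1536 ((556.677001953125, -47.00083923339844), (126.0838623046875, 51.7936897277832), 9.480753898620605)
at [ 559.1 -171.3  158.9] t 6.75 w 62.1 F [ 0.5 -0.3 -1.3] turn total [-0.     0.     0.006] shift total(new axes) [-0.19   1.211  0.489] (old axes) [-0.196  1.21   0.489]
```

View pics/w2.png

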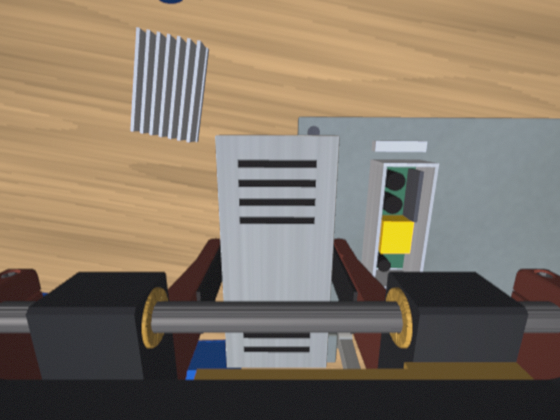

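The held cover runs from (217,137) to (338,365) and is level. The case is at (400,220) with both rails clear, its far end hidden by the gripper. I'll measure both from this frame.

Run:
```python
from h import *
P=np.load("w.npy");Z=np.nan_to_num(P[...,2]);o=get_obs()
Rz=R.from_euler('z',9.48,degrees=True).as_matrix()
Q=P@Rz   # press-aligned axes
def s(n,m):
    q=Q[m];print(n,len(q),"x",np.percentile(q[:,0],[0.5,2,50,98,99.5]).round(1),"y",np.percentile(q[:,1],[0.5,2,50,98,99.5]).round(1),"z",np.median(q[:,2]).round(1))
near=np.hypot(P[...,0]-558,P[...,1]+48)<78
rim=near&(Z>52.8)&(Z<57)
rim=cv2.morphologyEx(rim.astype(np.uint8),cv2.MORPH_OPEN,np.ones((2,2))).astype(bool)
s("rim",rim)
q=Q[rim];print(cv2.minAreaRect(P[rim][:,:2].astype(np.float32)))
c=np.array([556.9,-47.5,0])@Rz
for nm,ax,lo,hi in(("ylo",1,c[1]-28,c[1]-15),("yhi",1,c[1]+15,c[1]+28),("xlo",0,c[0]-68,c[0]-55)):
    k=q[(q[:,ax]>lo)&(q[:,ax]<hi)]
    if ax==0:k=k[abs(k[:,1]-c[1])<18]
    print(nm,len(k),np.percentile(k[:,ax],[2,50,98]).round(1),"z",np.median(k[:,2]).round(1))
    if ax==1: print("  slope deg",np.degrees(np.polyfit(k[:,0],k[:,1],1)[0]).round(2))
tcp=o["ee_pos"];cm=(abs(Z-(tcp[2]+12))<9)&(np.hypot(P[...,0]-tcp[0],P[...,1]-tcp[1])<90)
cm[285:]=0
cm=cv2.morphologyEx(cm.astype(np.uint8),cv2.MORPH_OPEN,np.ones((5,5))).astype(bool)
s("cover",cm);print("tcp pr",tcp@Rz, "c",c)
k=Q[cm]
for f in(.05,):
  b=np.arange(k[:,0].min()+3,k[:,0].max(),4);lo=[k[(k[:,0]>=a)&(k[:,0]<a+4)][:,1].min() for a in b];hi=[k[(k[:,0]>=a)&(k[:,0]<a+4)][:,1].max() for a in b]
  print("cover edges lo",np.round(lo,1),"hi",np.round(hi,1))
n=np.linalg.lstsq(np.c_[k[:,:2]-k[:,:2].mean(0),np.ones(len(k))],k[:,2],rcond=None)[0];print("plane",n.round(4))
```

```text
rim 996 x [nan nan nan nan nan] y [nan nan nan nan nan] z nan
((564.6717529296875, -63.543365478515625), (125.99662780761719, 133.48619079589844), 14.591456413269043)
ylo 318 [-162.8 -161.2 -154.1] z 54.3
  slope deg -0.95
yhi 349 [-121.8 -114.8 -113.1] z 54.3
  slope deg 1.17
xlo 119 [479.5 480.6 485.6] z 54.3
cover 17959 x [453.5 454.6 491.5 533.6 535.2] y [-294.9 -290.1 -259.5 -228.9 -224.3] z 171.5
tcp pr [ 523.23082831 -261.01880086  158.92086901] c [ 541.47109486 -138.57457715    0.        ]
cover edges lo [-290.7 -290.3 -290.8 -290.4 -290.5 -290.7 -290.2 -290.6 -290.4 -290.4
 -289.9 -290.2 -290.3 -298.8 -299.3 -290.5 -290.4 -290.4 -290.5 -290.2
 -283.1] hi [-228.9 -228.7 -228.9 -228.6 -229.  -228.6 -228.4 -228.7 -228.5 -228.8
 -228.7 -228.5 -228.6 -219.6 -226.8 -228.2 -228.2 -228.2 -228.2 -228.3
 -282. ]
plane [7.0000e-04 1.0000e-03 1.7151e+02]
```

>>> jog_arm:
  commands:
    - [-1, [-0.03, 0.2, 0], [0, 0, 0]]
    - [-1, [-0.06, 0.4, 0], [0, 0, 0]]
    - [-1, [-0.06, 0.4, 0], [0, 0, 0]]
    - [-1, [-0.04, 0.21, 0], [0, 0, 0]]
    - [-1, [0, 0, 0.3], [0, 0, 0]]
    - [-1, [0, 0, 0.4], [0, 0, 0]]
    - [-1, [0, 0, 0.2], [0, 0, 0]]
    - [-1, [0, 0, 0], [0, 0, 0]]
    - [-1, [0, 0, 0], [0, 0, 0]]

```text
t: 7.65
ee_pos: [557.3, -48.6, 68.8]
orientation: [0.267, -3.13, -0.0]
ft_force: [-0.1, 0.3, -0.9]
width: 61.6
grasp_force: 30.0
```

Run:
```python
from h import *
im,P,K,T=cam("wrist");o=get_obs()
a=np.array([523.23+19.2,-261.02+121.5,0]);Rz=R.from_euler('z',9.48,degrees=True).as_matrix()
t=Rz@a;print("target",t);go(t[0],t[1],54,9.48)
```

```text
target [558.0015238  -48.27457649   0.        ]
at [557.9 -48.6  69.5] t 7.7 w 61.5 F [-0.9  0.4 -1.4] turn total [-0.     0.002  0.006] shift total(new axes) [-0.001  0.003  0.155] (old axes) [-0.001  0.003  0.155]
```

>>> jog_arm:
  commands:
    - [-1, [0, 0, 0.06], [0, 0, 0]]
    - [-1, [0, 0, 0.05], [0, 0, 0]]
    - [-1, [0, 0, 0.03], [0, 0, 0]]
    - [-1, [0, 0, 0.02], [0, 0, 0]]
    - [-1, [0, 0, 0.02], [0, 0, 0]]
    - [-1, [0, 0, 0], [0, 0, 0]]

```text
t: 8.3
ee_pos: [556.8, -48.2, 50.4]
orientation: [0.267, -3.13, -0.0]
ft_force: [-0.3, -0.0, -1.6]
width: 61.8
grasp_force: 30.0
```

>>> jog_arm:
  commands:
    - [-1, [0, 0, 0.02], [0, 0, 0]]
    - [-1, [0, 0, 0.015], [0, 0, 0]]
    - [-1, [0, 0, 0.01], [0, 0, 0]]
    - [-1, [0, 0, 0], [0, 0, 0]]

```text
t: 8.7
ee_pos: [556.9, -48.2, 46.0]
orientation: [0.267, -3.13, -0.0]
ft_force: [0.3, 0.3, -2.5]
width: 61.7
grasp_force: 30.0
```

>>> jog_arm:
  commands:
    - [-1, [0, 0, 0.005], [0, 0, 0]]
    - [-1, [0, 0, 0.005], [0, 0, 0]]
    - [-1, [0, 0, 0], [0, 0, 0]]
    - [-1, [0, 0, 0], [0, 0, 0]]

```text
t: 9.1
ee_pos: [557.0, -48.2, 45.2]
orientation: [-0.267, 3.13, 0.0]
ft_force: [0.2, -0.5, -1.5]
width: 61.6
grasp_force: 30.0
```

>>> jog_arm:
  commands:
    - [-1, [0, 0, 0.008], [0, 0, 0]]
    - [-1, [0, 0, 0.005], [0, 0, 0]]
    - [-1, [0, 0, 0], [0, 0, 0]]

```text
t: 9.4
ee_pos: [557.1, -48.3, 45.1]
orientation: [-0.267, 3.13, -0.0]
ft_force: [-3.8, 1.2, 11.5]
width: 61.7
grasp_force: 30.0
```

>>> jog_arm:
  commands:
    - [-1, [0, 0, -0.008], [0, 0, 0]]
    - [-1, [0, 0, 0], [0, 0, 0]]
    - [1, [0, 0, 0], [0, 0, 0]]
    - [1, [0, 0, 0], [0, 0, 0]]
    - [1, [0, 0, 0], [0, 0, 0]]
    - [1, [0, 0, 0], [0, 0, 0]]
    - [1, [0, 0, 0], [0, 0, 0]]
    - [1, [0, 0, 0], [0, 0, 0]]

```text
t: 10.2
ee_pos: [557.0, -48.2, 44.6]
orientation: [0.267, -3.13, -0.0]
ft_force: [0.3, -0.8, 0.7]
width: 88.1
grasp_force: 0.0
```

>>> jog_arm:
  commands:
    - [1, [0, 0, -0.05], [0, 0, 0]]
    - [1, [0, 0, -0.2], [0, 0, 0]]
    - [1, [0, 0, -0.4], [0, 0, 0]]
    - [1, [0, 0, -0.4], [0, 0, 0]]
    - [1, [0, -0.4, -0.4], [0, 0, 0]]
    - [1, [0, -0.4, -0.2], [0, 0, 0]]
    - [1, [0, -0.4, 0], [0, 0, 0]]
    - [1, [0, 0, 0], [0, 0, 0]]
    - [1, [0, 0, 0], [0, 0, 0]]

```text
t: 11.1
ee_pos: [576.1, -162.4, 205.1]
orientation: [0.264, -3.13, -0.001]
ft_force: [-0.8, 0.8, -0.9]
width: 87.7
grasp_force: 0.0
```

Run:
```python
from h import *
go(557,-48,200,9.5)
Rz=R.from_euler('z',9.48,degrees=True).as_matrix()
for n in("wrist","top"):
    im,P,K,T=cam(n);cv2.imwrite(f"pics/s_{n}.png",im);Z=np.nan_to_num(P[...,2])
    m=(np.hypot(P[...,0]-557,P[...,1]+48)<85)&(Z>50)&(Z<70)
    m=cv2.morphologyEx(m.astype(np.uint8),cv2.MORPH_OPEN,np.ones((5,5))).astype(bool)
    k=P[m]@Rz
    if len(k)<50: print(n,len(k));continue
    A=np.c_[k[:,:2]-k[:,:2].mean(0),np.ones(len(k))];s=np.linalg.lstsq(A,k[:,2],rcond=None)[0]
    print(n,len(k),"tilt,z",s.round(4),"med",np.median(k[:,2]),cv2.minAreaRect(P[m][:,:2].astype(np.float32)))
```

```text
at [ 576.1 -162.4  205.1] t 11.1 w 87.7 F [-0.8  0.8 -0.9] turn total [ 0.001 -0.     0.003] shift total(new axes) [-1.00e-03  1.16e+00  5.10e-02] (old axes) [-0.003  1.16   0.051]
wrist 6854 tilt,z [-1.20000e-03  8.50000e-03  5.73212e+01] med 57.3861338243145 ((556.0585327148438, -46.851253509521484), (138.92391967773438, 62.84851837158203), 9.563338279724121)
top 961 tilt,z [-2.10000e-03 -9.00000e-04  5.67215e+01] med 56.72614111150847 ((556.9764404296875, -48.425209045410156), (140.10446166992188, 62.220638275146484), 9.643147468566895)
```

View pics/s_wrist.png

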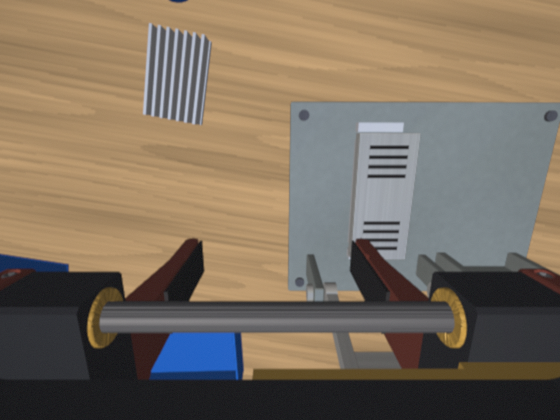

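The wrist view shows the cover level over the case at (385,195). Its top is at 57.3 mm, 3 mm above the rim, so it is fully seated. The bolt is next.

>>> jog_arm:
  commands:
    - [1, [0, 0, -0.13], [0, 0, 0.182]]
    - [1, [0, 0, -0.13], [0, 0, 0.182]]
    - [1, [0, 0, -0.13], [0, 0, 0.182]]
    - [1, [0, 0, -0.13], [0, 0, 0.182]]
    - [1, [0, 0, -0.13], [0, 0, 0.182]]
    - [1, [0, 0, -0.13], [0, 0, 0.182]]
    - [1, [0, 0, -0.13], [0, 0, 0.182]]
    - [1, [0, 0, -0.13], [0, 0, 0.182]]
    - [1, [0, 0, -0.13], [0, 0, 0.182]]
    - [1, [0, 0, -0.13], [0, 0, 0.182]]

```text
t: 12.2
ee_pos: [576.2, -160.2, 335.0]
orientation: [-1.854, -2.534, 0.0]
ft_force: [-0.4, -0.3, -0.9]
width: 87.9
grasp_force: 0.0
```

>>> jog_arm:
  commands:
    - [1, [0, 0, 0], [0, 0, 0.18]]
    - [1, [0, 0, 0], [0, 0, 0]]
    - [1, [0, 0, 0], [0, 0, 0]]

```text
t: 12.5
ee_pos: [576.2, -160.8, 334.4]
orientation: [-2.018, -2.406, 0.001]
ft_force: [-0.1, -0.5, 0.3]
width: 88.0
grasp_force: 0.0
```

Run:
```python
from h import *
go(610,70,330,99.5)
```

```text
at [ 576.2 -160.8  334.4] t 12.5 w 88.0 F [-0.1 -0.5  0.3] turn total [-0.001 -0.001  0.012] shift total(new axes) [2.221 0.714 0.044] (old axes) [2.214 0.736 0.045]
```

>>> jog_arm:
  commands:
    - [1, [0.2, 0.07, 0], [0, 0, 0.012]]
    - [1, [0.45, 0.15, 0], [0, 0, 0]]
    - [1, [0.45, 0.15, 0], [0, 0, 0]]
    - [1, [0.45, 0.15, 0], [0, 0, 0]]
    - [1, [0.45, 0.15, 0], [0, 0, 0]]
    - [1, [0.2, 0.05, 0], [0, 0, 0]]
    - [1, [0, 0, 0], [0, 0, 0]]
    - [1, [0, 0, 0], [0, 0, 0]]

```text
t: 13.3
ee_pos: [611.7, 67.1, 334.4]
orientation: [-2.031, -2.396, 0.002]
ft_force: [-1.0, -0.6, -0.1]
width: 87.8
grasp_force: 0.0
```

```bash
cat > knob.py <<'E'
from h import *
import sys
im,P,K,T=cam("wrist");cv2.imwrite(f"pics/{sys.argv[1]}.png",im);Z=np.nan_to_num(P[...,2])
Rz=R.from_euler('z',9.48,degrees=True).as_matrix();c=np.array([557.5,-48.5,0])
def rep(n,m):
    m=cv2.morphologyEx(m.astype(np.uint8),cv2.MORPH_OPEN,np.ones((3,3))).astype(bool)
    k=(P[m]-c)@Rz
    if len(k)<20: print(n,len(k));return
    a=k.min(0);b=k.max(0);print(n,len(k),"press lo",a.round(1),"hi",b.round(1),"centre world",(Rz@((a+b)/2)+c).round(1))
L=(P-c)@Rz
rep("knob",(abs(L[...,0]-96)<22)&(L[...,1]>80)&(L[...,1]<190)&(Z>205)&(Z<228))
rep("bar",(abs(L[...,1])<60)&(L[...,0]>105)&(L[...,0]<145)&(Z>288)&(Z<315))
E
python3 knob.py k1;python3 -c "
from h import *
go(634.9,76.8,188,99.5)"
```

```text
knob 224 press lo [ 85.6 129.6 205.5] hi [ 98.8 143.5 219.9] centre world [626.  101.4 212.7]
bar 846 press lo [117.1 -12.3 290.3] hi [132.7  59.9 302.5] centre world [676.8  -4.5 296.4]
at [611.8  66.3 334.6] t 13.35 w 87.4 F [ 0.5  0.4 -0.1] turn total [-0.001  0.    -0.004] shift total(new axes) [0.066 0.245 1.466] (old axes) [0.067 0.246 1.466]
```

View pics/k1.png

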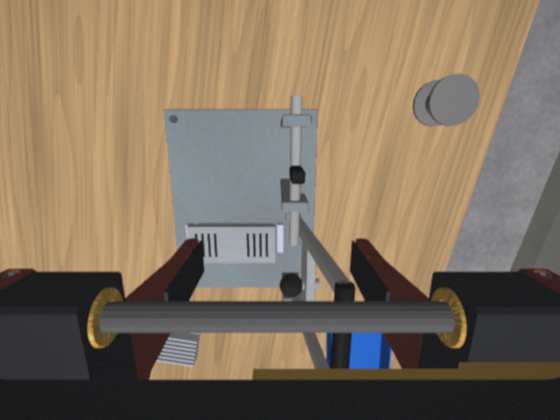

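The knob's black top is at (297,174), just beyond the near guide block at (293,203). My first top-view figure had yoke pixels mixed in, so I'll cross-check it.

Run:
```python
from h import *
P=np.load("top0.npy");q=P[162:174,258:275].reshape(-1,3);q=q[(q[:,2]>208)&(q[:,2]<226)];print(q.min(0),q.max(0),len(q))
go(626.5,101,188,99.5)
```

```text
[619.53580705  93.00216434 209.37580636] [632.88392872 106.01377824 222.15729982] 30
at [611.8  66.3 334.6] t 13.35 w 87.4 F [ 0.5  0.4 -0.1] turn total [-0.001  0.    -0.004] shift total(new axes) [0.318 0.202 1.466] (old axes) [0.319 0.203 1.466]
```

>>> jog_arm:
  commands:
    - [1, [0.31, 0.2, 0], [0, 0, 0]]
    - [1, [0, 0, 0.3], [0, 0, 0]]
    - [1, [0, 0, 0.4], [0, 0, 0]]
    - [1, [0, 0, 0.4], [0, 0, 0]]
    - [1, [0, 0, 0.25], [0, 0, 0]]
    - [1, [0, 0, 0.08], [0, 0, 0]]
    - [1, [0, 0, 0], [0, 0, 0]]
    - [-1, [0, 0, 0], [0, 0, 0]]
    - [-1, [0, 0, 0], [0, 0, 0]]
    - [-1, [0, 0, 0], [0, 0, 0]]

```text
t: 14.35
ee_pos: [627.8, 100.6, 193.6]
orientation: [2.035, 2.391, 0.003]
ft_force: [-1.0, 0.6, 0.6]
width: 67.2
grasp_force: 0.0
```

>>> jog_arm:
  commands:
    - [-1, [0, 0, 0], [0, 0, 0]]
    - [-1, [0, 0, 0], [0, 0, 0]]
    - [-1, [0, 0, 0], [0, 0, 0]]
    - [-1, [0, 0, 0], [0, 0, 0]]
    - [-1, [0, 0, 0], [0, 0, 0]]

```text
t: 14.85
ee_pos: [626.9, 100.6, 192.0]
orientation: [-2.036, -2.393, 0.0]
ft_force: [0.1, 0.1, -0.3]
width: 27.4
grasp_force: 0.0
```

>>> jog_arm:
  commands:
    - [-1, [0, 0, 0], [0, 0, 0]]
    - [-1, [0, 0, 0], [0, 0, 0]]
    - [-1, [0, 0, 0], [0, 0, 0]]
    - [-1, [0, 0, 0], [0, 0, 0]]

```text
t: 15.25
ee_pos: [626.6, 100.6, 192.0]
orientation: [-2.036, -2.392, 0.001]
ft_force: [-2.6, -0.5, 1.5]
width: 14.3
grasp_force: 30.0
```

Knob gripped. I'll slide it about 40 mm, then feel for the stop.

>>> jog_arm:
  commands:
    - [-1, [0.05, 0, 0], [0, 0, 0]]
    - [-1, [0.08, 0, 0], [0, 0, 0]]
    - [-1, [0.08, 0, 0], [0, 0, 0]]
    - [-1, [0.08, 0, 0], [0, 0, 0]]
    - [-1, [0.06, 0, 0], [0, 0, 0]]
    - [-1, [0.03, 0, 0], [0, 0, 0]]
    - [-1, [0, 0, 0], [0, 0, 0]]

```text
t: 15.95
ee_pos: [620.3, 138.8, 192.0]
orientation: [-2.035, -2.392, 0.001]
ft_force: [-4.2, -1.4, 2.8]
width: 13.6
grasp_force: 30.0
```

>>> jog_arm:
  commands:
    - [-1, [0.03, 0, 0], [0, 0, 0]]
    - [-1, [0.03, 0, 0], [0, 0, 0]]
    - [-1, [0.02, 0, 0], [0, 0, 0]]
    - [-1, [0, 0, 0], [0, 0, 0]]

```text
t: 16.35
ee_pos: [620.0, 140.8, 191.9]
orientation: [2.032, 2.389, -0.01]
ft_force: [-1.2, -24.4, 3.9]
width: 13.9
grasp_force: 30.0
```

>>> jog_arm:
  commands:
    - [1, [0, 0, 0], [0, 0, 0]]
    - [1, [0, 0, 0], [0, 0, 0]]
    - [1, [0, 0, 0], [0, 0, 0]]
    - [1, [0, 0, 0], [0, 0, 0]]
    - [1, [0, 0, -0.2], [0, 0, 0]]
    - [1, [0, 0, -0.4], [0, 0, 0]]
    - [1, [0, 0, -0.4], [0, 0, 0]]
    - [1, [0, 0, -0.4], [0, 0, 0]]
    - [1, [0, 0, -0.4], [0, 0, 0]]
    - [1, [0, 0, 0], [0, 0, 0]]

```text
t: 17.35
ee_pos: [622.2, 147.1, 379.0]
orientation: [2.031, 2.388, 0.014]
ft_force: [0.6, 0.8, 1.3]
width: 87.0
grasp_force: 0.0
```

```bash
sleep 0; python3 knob.py k2; python3 -c "
from h import *
go(679,-28,340,99.5)"
```

```text
knob 167 press lo [ 85.9 170.5 205.9] hi [ 99.7 184.  219.9] centre world [619.8 141.6 212.9]
bar 445 press lo [117.3  22.8 293.4] hi [132.6  60.  302.5] centre world [673.9  12.9 298. ]
at [621.  146.8 375.5] t 17.4 w 87.4 F [-0.8 -0.3  0.3] turn total [ 0.009 -0.001 -0.006] shift total(new axes) [-1.82   0.284  0.355] (old axes) [-1.819  0.29   0.356]
```

>>> jog_arm:
  commands:
    - [1, [-0.2, 0.05, 0], [0.009, 0, -0.006]]
    - [1, [-0.45, 0.07, 0], [0, 0, 0]]
    - [1, [-0.45, 0.07, 0], [0, 0, 0]]
    - [1, [-0.45, 0.07, 0], [0, 0, 0]]
    - [1, [-0.27, 0.04, 0], [0, 0, 0]]
    - [1, [0, 0, 0.2], [0, 0, 0]]
    - [1, [0, 0, 0.2], [0, 0, 0]]
    - [1, [0, 0, 0], [0, 0, 0]]
    - [1, [0, 0, 0], [0, 0, 0]]

```text
t: 18.3
ee_pos: [678.3, -28.3, 330.6]
orientation: [-2.026, -2.393, 0.011]
ft_force: [0.6, -0.7, 0.1]
width: 87.4
grasp_force: 0.0
```

```bash
python3 -c "
from h import *
go(680.3,-28,279,99.5)"
```

```text
at [678.3 -28.3 330.6] t 18.3 w 87.4 F [ 0.6 -0.7  0.1] turn total [-0.012 -0.001  0.   ] shift total(new axes) [-0.     0.02   0.516] (old axes) [-0.001  0.025  0.516]
```

>>> jog_arm:
  commands:
    - [1, [0, 0.02, 0.2], [-0.012, 0, 0]]
    - [1, [0, 0, 0.2], [0, 0, 0]]
    - [1, [0, 0, 0.11], [0, 0, 0]]
    - [-1, [0, 0, 0], [0, 0, 0]]
    - [-1, [0, 0, 0], [0, 0, 0]]
    - [-1, [0, 0, 0], [0, 0, 0]]
    - [-1, [0, 0, 0], [0, 0, 0]]
    - [-1, [0, 0, 0], [0, 0, 0]]
    - [-1, [0, 0, 0], [0, 0, 0]]
    - [-1, [0, 0, 0], [0, 0, 0]]

```text
t: 19.3
ee_pos: [680.7, -28.4, 281.0]
orientation: [2.029, 2.396, 0.003]
ft_force: [0.1, 0.2, 0.4]
width: 35.7
grasp_force: 0.0
```

>>> jog_arm:
  commands:
    - [-1, [0, 0, 0], [0, 0, 0]]
    - [-1, [0, 0, 0], [0, 0, 0]]
    - [-1, [0, 0, 0], [0, 0, 0]]
    - [-1, [0, 0, 0], [0, 0, 0]]
    - [-1, [0, 0, 0], [0, 0, 0]]

```text
t: 19.8
ee_pos: [680.8, -28.4, 280.8]
orientation: [2.029, 2.396, 0.003]
ft_force: [0.8, -0.2, -0.6]
width: 15.2
grasp_force: 30.0
```

Run:
```python
from h import *
go(680.3,-28,279,99.5)
# arc plan: tool y = Z x X ; offsets of bar centre from raised, in press x,z
th0=np.radians(8)
th=np.arange(0,1.86,0.1);a=th0-th
x=210*np.sin(a);z=210*np.cos(a)
print(np.c_[th[1:],(-np.diff(x)/100).round(3),(-np.diff(z)/100).round(3)])
X=R.from_rotvec(get_obs()["orientation"]).as_matrix();print("tool y in world",X[:,1].round(3))
```

```text
at [680.8 -28.4 280.8] t 19.8 w 15.2 F [ 0.8 -0.2 -0.6] turn total [ 0.003  0.    -0.   ] shift total(new axes) [ 0.004 -0.004  0.018] (old axes) [ 0.004 -0.004  0.018]
[[ 0.1    0.209 -0.019]
 [ 0.2    0.21   0.002]
 [ 0.3    0.209  0.023]
 [ 0.4    0.205  0.044]
 [ 0.5    0.2    0.064]
 [ 0.6    0.192  0.084]
 [ 0.7    0.183  0.103]
 [ 0.8    0.172  0.12 ]
 [ 0.9    0.159  0.137]
 [ 1.     0.145  0.152]
 [ 1.1    0.129  0.166]
 [ 1.2    0.112  0.178]
 [ 1.3    0.093  0.188]
 [ 1.4    0.074  0.196]
 [ 1.5    0.054  0.203]
 [ 1.6    0.034  0.207]
 [ 1.7    0.013  0.21 ]
 [ 1.8   -0.008  0.21 ]]
tool y in world [0.986 0.165 0.002]
```

>>> jog_arm:
  commands:
    - [-1, [0, -0.05, -0.006], [0, 0, 0]]
    - [-1, [0, -0.08, -0.008], [0, 0, 0]]
    - [-1, [0, -0.08, -0.005], [0, 0, 0]]
    - [-1, [0, -0.1, 0], [0, 0, 0]]
    - [-1, [0, -0.11, 0.002], [0, 0, 0]]
    - [-1, [0, -0.105, 0.01], [0, 0, 0]]
    - [-1, [0, -0.104, 0.013], [0, 0, 0]]
    - [-1, [0, 0, 0], [0, 0, 0]]

```text
t: 20.6
ee_pos: [619.0, -38.6, 282.2]
orientation: [2.028, 2.394, 0.007]
ft_force: [-1.3, 1.8, 7.3]
width: 15.4
grasp_force: 30.0
```

>>> jog_arm:
  commands:
    - [-1, [0, -0.103, 0.02], [0, 0, 0]]
    - [-1, [0, -0.102, 0.024], [0, 0, 0]]
    - [-1, [0, -0.2, 0.064], [0, 0, 0]]
    - [-1, [0, -0.192, 0.084], [0, 0, 0]]
    - [-1, [0, -0.183, 0.103], [0, 0, 0]]
    - [-1, [0, -0.172, 0.12], [0, 0, 0]]
    - [-1, [0, -0.159, 0.137], [0, 0, 0]]
    - [-1, [0, -0.145, 0.152], [0, 0, 0]]
    - [-1, [0, 0, 0], [0, 0, 0]]

```text
t: 21.5
ee_pos: [493.0, -59.4, 208.0]
orientation: [2.031, 2.397, 0.001]
ft_force: [3.9, 0.0, -9.5]
width: 14.8
grasp_force: 30.0
```

```bash
cat > arc.py <<'E'
from h import *
o=get_obs();Rz=R.from_euler('z',9.48,degrees=True).as_matrix()
L=(o["ee_pos"]-[557.5,-48.5,0])@Rz
h=np.array([95,85.]);dz=293-280.8
d=np.array([L[0]-.5,L[2]+dz])-h
th=np.radians(8)-np.arctan2(d[0],d[1]);print("press",L.round(1),"radius",np.hypot(*d).round(1),"theta",th.round(3),o["ft_force"].round(1),o["moment"].round(2),"t",o["t"])
E
python3 arc.py
```

```text
press [-6.55e+01 -1.00e-01  2.08e+02] radius 210.2 theta 1.012 [ 3.9  0.  -9.5] [ 0.06 -0.66  0.  ] t 21.5
```

>>> jog_arm:
  commands:
    - [-1, [0, -0.065, 0.08], [0, 0, 0]]
    - [-1, [0, -0.064, 0.086], [0, 0, 0]]
    - [-1, [0, -0.112, 0.178], [0, 0, 0]]
    - [-1, [0, -0.093, 0.188], [0, 0, 0]]
    - [-1, [0, -0.074, 0.196], [0, 0, 0]]
    - [-1, [0, -0.03, 0.1], [0, 0, 0]]
    - [-1, [0, -0.024, 0.103], [0, 0, 0]]
    - [-1, [0, 0, 0], [0, 0, 0]]
    - [-1, [0, 0, 0], [0, 0, 0]]

```text
t: 22.4
ee_pos: [449.6, -66.7, 115.6]
orientation: [2.03, 2.397, 0.003]
ft_force: [2.9, 3.9, -5.8]
width: 15.3
grasp_force: 30.0
```

```bash
python3 arc.py
```

```text
press [-109.4   -0.2  115.6] radius 209.4 theta 1.504 [ 2.9  3.9 -5.8] [ 0.73 -0.74 -0.03] t 22.4
```

>>> jog_arm:
  commands:
    - [-1, [0, -0.02, 0.1], [0, 0, 0]]
    - [-1, [0, -0.014, 0.1], [0, 0, 0]]
    - [-1, [0, -0.009, 0.1], [0, 0, 0]]
    - [-1, [0, 0, 0], [0, 0, 0]]
    - [-1, [0, 0, 0], [0, 0, 0]]

```text
t: 22.9
ee_pos: [445.3, -67.5, 85.6]
orientation: [2.03, 2.397, 0.002]
ft_force: [1.6, 4.5, -6.0]
width: 15.2
grasp_force: 30.0
```

```bash
python3 arc.py
```

```text
press [-113.8   -0.2   85.6] radius 209.7 theta 1.649 [ 1.6  4.5 -6. ] [ 0.69 -0.64  0.01] t 22.9
```

>>> jog_arm:
  commands:
    - [-1, [0, -0.002, 0.05], [0, 0, 0]]
    - [-1, [0, 0, 0.05], [0, 0, 0]]
    - [-1, [0, 0, 0.05], [0, 0, 0]]
    - [-1, [0, 0, 0], [0, 0, 0]]
    - [-1, [0, 0, 0], [0, 0, 0]]

```text
t: 23.4
ee_pos: [444.8, -67.6, 70.7]
orientation: [2.03, 2.397, 0.002]
ft_force: [0.0, 3.4, -3.6]
width: 15.2
grasp_force: 30.0
```

```bash
python3 arc.py
```

```text
press [-114.3   -0.3   70.7] radius 209.8 theta 1.721 [ 0.   3.4 -3.6] [ 0.62 -0.37 -0.02] t 23.4
```

>>> jog_arm:
  commands:
    - [-1, [0, 0, 0.04], [0, 0, 0]]
    - [-1, [0, 0, 0.04], [0, 0, 0]]
    - [-1, [0, 0, 0], [0, 0, 0]]
    - [-1, [0, 0, 0], [0, 0, 0]]

```text
t: 23.8
ee_pos: [444.9, -67.6, 63.0]
orientation: [2.03, 2.397, 0.002]
ft_force: [-1.8, 4.3, -4.1]
width: 15.0
grasp_force: 30.0
```

```bash
python3 arc.py
```

```text
press [-114.2   -0.3   63. ] radius 209.9 theta 1.757 [-1.8  4.3 -4.1] [ 0.66 -0.07 -0.06] t 23.8
```

>>> jog_arm:
  commands:
    - [1, [0, 0, 0], [0, 0, 0]]
    - [1, [0, 0, 0], [0, 0, 0]]
    - [1, [0, 0, 0], [0, 0, 0]]
    - [1, [0, 0, 0], [0, 0, 0]]
    - [1, [0, 0, 0], [0, 0, 0]]
    - [1, [0, 0, -0.1], [0, 0, 0]]
    - [1, [0, 0, -0.3], [0, 0, 0]]
    - [1, [0, 0, -0.4], [0, 0, 0]]
    - [1, [0, 0, -0.4], [0, 0, 0]]
    - [1, [0, 0, -0.4], [0, 0, 0]]

```text
t: 24.8
ee_pos: [444.5, -67.6, 225.4]
orientation: [2.029, 2.396, 0.003]
ft_force: [0.7, -0.1, -0.2]
width: 87.4
grasp_force: 0.0
```

>>> jog_arm:
  commands:
    - [1, [0, -0.3, -0.3], [0, 0, 0]]
    - [1, [-0.4, -0.3, 0], [0, 0, 0]]
    - [1, [-0.4, -0.2, 0], [0, 0, 0]]
    - [1, [-0.2, 0, 0], [0, 0, 0]]
    - [1, [0, 0, 0], [0, 0, 0]]

```text
t: 25.3
ee_pos: [382.5, -181.5, 254.0]
orientation: [2.032, 2.391, 0.003]
ft_force: [0.7, 0.5, -0.1]
width: 88.0
grasp_force: 0.0
```

```bash
cat > fin.py <<'E'
from h import *
import sys
print(get_obs()["ee_pos"],get_obs()["ft_force"].round(1))
Rz=R.from_euler('z',9.48,degrees=True).as_matrix();c=np.array([557.5,-48.5,0])
for n in("wrist","top","scene"):
    im,P,K,T=cam(n);L=(P-c)@Rz;cv2.imwrite(f"pics/{sys.argv[1]}_{n}.png",im)
    b=(abs(L[...,1])<48)&(abs(L[...,0]+115)<9)&(L[...,2]>60)&(L[...,2]<110)
    q=L[b];print(n,"bar",len(q),np.percentile(q[:,2],[50,90,98]).round(1) if len(q) else"")
    for s in(-58,58):
        a=(abs(L[...,1]-s)<4)&(L[...,0]>-100)&(L[...,0]<70)&(abs(L[...,2]-88)<25);q=L[a]
        if len(q)>40:
            q=q[q[:,2]>np.median(q[:,2])-4];f=np.polyfit(q[:,0],q[:,2],1);print(n," arm",s,len(q),"slope",f[0].round(4),"z@hinge",np.polyval(f,95).round(1),"z@bar",np.polyval(f,-115).round(1))
if 1:
    pt=Rz@np.array([0,0,70])+c;p=T[:3,:3].T@(pt-T[:3,3]);u,v=(K@p/p[2])[:2].astype(int);print(u,v)
    cv2.imwrite(f"pics/{sys.argv[1]}_crop.png",cv2.resize(im[v-60:v+60,u-80:u+80],None,fx=5,fy=5,interpolation=cv2.INTER_CUBIC))
E
python3 fin.py f1
```

```text
[ 382.46307006 -181.54953553  254.03346189] [ 0.7  0.5 -0.1]
wrist bar 1439 [86.1 87.7 88.5]
wrist  arm -58 1082 slope 0.0272 z@hinge 91.2 z@bar 85.5
wrist  arm 58 1597 slope 0.0251 z@hinge 90.9 z@bar 85.6
top bar 187 [85.  88.6 90.8]
top  arm -58 145 slope 0.0228 z@hinge 90.4 z@bar 85.6
top  arm 58 152 slope 0.0165 z@hinge 89.8 z@bar 86.3
scene bar 110 [86.5 90.8 92.6]
scene  arm -58 89 slope 0.0259 z@hinge 92.9 z@bar 87.5
scene  arm 58 88 slope 0.0193 z@hinge 92.8 z@bar 88.7
238 246
```

View pics/f1_crop.png

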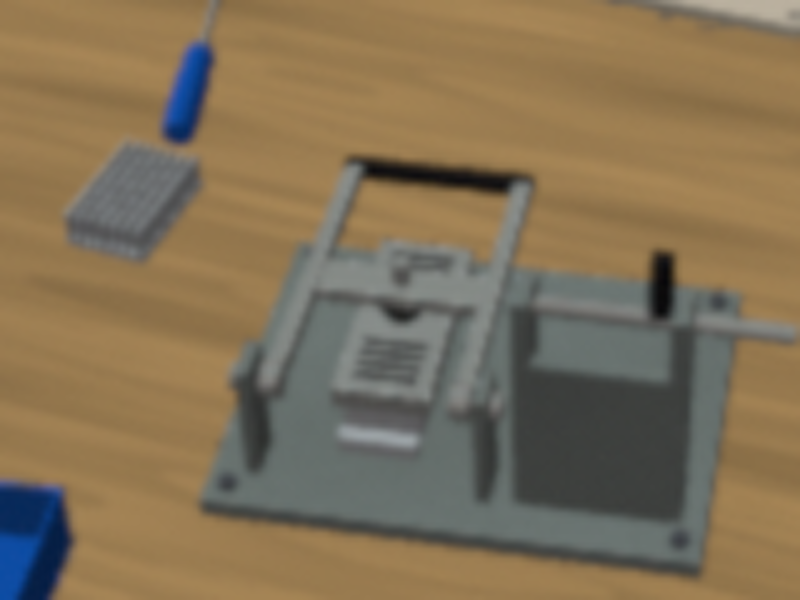

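The crop shows the yoke down with its foot on the level cover at (400,310) and the knob back at its stop at (660,285). From the arm slope the angle is about 1.734, so the foot is in only about 8 mm. That's marginal, so I'll push the bar a little further with shut fingers.

```bash
python3 -c "
from h import *
go(444.3,-67.4,110,99.5)"
```

```text
at [ 382.2 -178.9  253.1] t 25.45 w 87.9 F [-0.4  0.6 -0.8] turn total [ 0.003 -0.001 -0.001] shift total(new axes) [0.998 0.797 1.431] (old axes) [0.997 0.793 1.434]
```

>>> jog_arm:
  commands:
    - [-1, [0.3, 0.24, 0], [0, 0, 0]]
    - [-1, [0.4, 0.32, 0], [0, 0, 0]]
    - [-1, [0.3, 0.24, 0], [0, 0, 0]]
    - [-1, [0, 0, 0], [0, 0, 0]]
    - [-1, [0, 0, 0], [0, 0, 0]]
    - [-1, [0, 0, 0.1], [0, 0, 0]]
    - [-1, [0, 0, 0.3], [0, 0, 0]]
    - [-1, [0, 0, 0.4], [0, 0, 0]]
    - [-1, [0, 0, 0.4], [0, 0, 0]]
    - [-1, [0, 0, 0.23], [0, 0, 0]]

```text
t: 26.45
ee_pos: [442.0, -69.4, 107.3]
orientation: [-2.031, -2.394, 0.0]
ft_force: [0.8, 0.3, 0.9]
width: 11.4
grasp_force: 0.0
```

>>> jog_arm:
  commands:
    - [-1, [0, 0, 0], [0, 0, 0]]
    - [-1, [0, 0, 0.07], [0, 0, 0]]
    - [-1, [0, 0, 0.07], [0, 0, 0]]
    - [-1, [0, 0, 0.06], [0, 0, 0]]
    - [-1, [0, 0, 0], [0, 0, 0]]

```text
t: 26.95
ee_pos: [444.6, -68.8, 90.1]
orientation: [2.029, 2.396, 0.003]
ft_force: [-0.1, 0.0, -0.3]
width: 0.7
grasp_force: 0.0
```

```bash
python3 -c "
from h import *
go(444.3,-67.4,80,99.5)"
```

```text
at [444.6 -68.8  90.1] t 26.95 w 0.7 F [-0.1  0.  -0.3] turn total [ 0.003  0.    -0.001] shift total(new axes) [ 0.014 -0.001  0.101] (old axes) [ 0.014 -0.001  0.101]
```

>>> jog_arm:
  commands:
    - [-1, [0, 0, 0.03], [0, 0, 0]]
    - [-1, [0, 0, 0.03], [0, 0, 0]]
    - [-1, [0, 0, 0.02], [0, 0, 0]]
    - [-1, [0, 0, 0], [0, 0, 0]]
    - [-1, [0, 0, 0], [0, 0, 0]]

```text
t: 27.45
ee_pos: [445.1, -68.8, 82.3]
orientation: [2.029, 2.396, 0.004]
ft_force: [0.9, -0.0, 1.4]
width: 0.2
grasp_force: 0.8
```

>>> jog_arm:
  commands:
    - [-1, [0, 0, 0.02], [0, 0, 0]]
    - [-1, [0, 0, 0], [0, 0, 0]]
    - [-1, [0, 0, 0], [0, 0, 0]]

```text
t: 27.75
ee_pos: [445.1, -68.8, 80.3]
orientation: [2.029, 2.396, 0.004]
ft_force: [1.8, -0.0, 3.5]
width: 0.5
grasp_force: 1.6
```

>>> jog_arm:
  commands:
    - [-1, [0, 0, 0.02], [0, 0, 0]]
    - [-1, [0, 0, 0], [0, 0, 0]]
    - [-1, [0, 0, 0], [0, 0, 0]]

```text
t: 28.05
ee_pos: [445.2, -68.8, 78.3]
orientation: [2.029, 2.396, 0.004]
ft_force: [2.2, 0.0, 3.2]
width: 0.6
grasp_force: 1.7
```

```bash
python3 fin.py f2
```

```text
[445.17003077 -68.79737633  78.29639989] [2.2 0.  3.2]
wrist bar 2413 [ 77.9 101.8 108.4]
wrist  arm -58 1118 slope 0.0703 z@hinge 91.2 z@bar 76.4
wrist  arm 58 3461 slope 0.0683 z@hinge 91.0 z@bar 76.7
top bar 6 [73.7 76.1 76.2]
top  arm -58 102 slope 0.0581 z@hinge 90.1 z@bar 77.9
top  arm 58 125 slope 0.0538 z@hinge 89.5 z@bar 78.2
scene bar 115 [77.8 86.4 96.6]
scene  arm -58 83 slope 0.0614 z@hinge 91.9 z@bar 79.0
scene  arm 58 78 slope 0.0607 z@hinge 92.6 z@bar 79.8
238 246
```

>>> jog_arm:
  commands:
    - [-1, [0, 0, -0.05], [0, 0, 0]]
    - [-1, [0, 0, -0.3], [0, 0, 0]]
    - [-1, [0, 0, -0.4], [0, 0, 0]]
    - [-1, [0, 0, -0.4], [0, 0, 0]]
    - [-1, [0, 0, -0.4], [0, 0, 0]]
    - [-1, [-0.4, -0.3, -0.1], [0, 0, 0]]
    - [-1, [-0.4, -0.3, 0], [0, 0, 0]]
    - [-1, [-0.2, -0.2, 0], [0, 0, 0]]
    - [-1, [0, 0, 0], [0, 0, 0]]
    - [-1, [0, 0, 0], [0, 0, 0]]

```text
t: 29.2
ee_pos: [381.4, -179.7, 242.6]
orientation: [2.033, 2.395, 0.003]
ft_force: [0.1, 0.2, -0.7]
width: 0.8
grasp_force: 0.0
```

```bash
python3 fin.py f3; python3 -c "
from h import *
im,P,K,T=cam('top');Z=np.nan_to_num(P[...,2]);m=(np.hypot(P[...,0]-557,P[...,1]+48)<80)&(Z>50)&(Z<64)
m=cv2.morphologyEx(m.astype(np.uint8),cv2.MORPH_OPEN,np.ones((3,3))).astype(bool);k=P[m];s=np.linalg.lstsq(np.c_[k[:,:2]-k[:,:2].mean(0),np.ones(len(k))],k[:,2],rcond=None)[0];print(len(k),s)
im,P,K,T=cam('wrist');Z=np.nan_to_num(P[...,2]);m=(np.hypot(P[...,0]-557,P[...,1]+48)<80)&(Z>50)&(Z<64)
m=cv2.morphologyEx(m.astype(np.uint8),cv2.MORPH_OPEN,np.ones((3,3))).astype(bool);k=P[m];s=np.linalg.lstsq(np.c_[k[:,:2]-k[:,:2].mean(0),np.ones(len(k))],k[:,2],rcond=None)[0];print(len(k),s)
"
```

```text
[ 381.4137528  -179.67845752  242.58321707] [ 0.1  0.2 -0.7]
wrist bar 1456 [76.9 78.5 79.2]
wrist  arm -58 976 slope 0.0689 z@hinge 91.0 z@bar 76.5
wrist  arm 58 1479 slope 0.0627 z@hinge 90.3 z@bar 77.1
top bar 184 [75.9 78.9 81. ]
top  arm -58 131 slope 0.0571 z@hinge 89.7 z@bar 77.7
top  arm 58 131 slope 0.0592 z@hinge 89.9 z@bar 77.5
scene bar 102 [77.6 82.4 83.3]
scene  arm -58 80 slope 0.0558 z@hinge 92.1 z@bar 80.4
scene  arm 58 76 slope 0.0556 z@hinge 92.0 z@bar 80.3
238 246
766 [ 8.58615761e-04 -1.47688742e-03  5.66952660e+01]
5390 [1.54596526e-03 1.28537879e-03 5.72492629e+01]
```

View pics/f3_wrist.png

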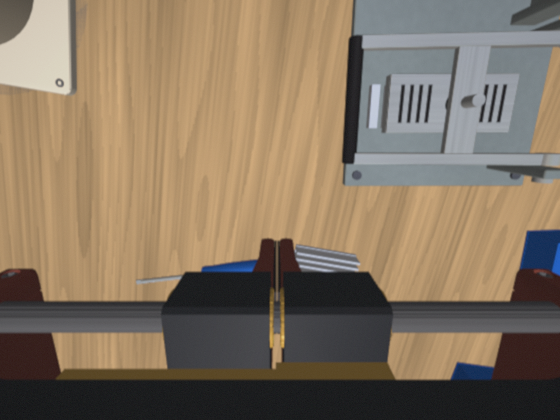

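The yoke stays down (about 1.77 rad) with the robot clear. The plunger stem stands up through the beam at (475,100), and the cover is level at an unchanged height.

```bash
python3 -c "
from h import *
print(close_job())"
```

```text
the job is handed in; nothing more can be done
None
```

The job is handed in; no verdict came back. The cover is level and fully down, then the bolt went back to its stop, and the yoke holds the cover hands-off with the foot in about 11–12 of 14 mm (estimated from the yoke angle).

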